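# Seat a splined wheel hub on its arbor and index it under the dial gauge

### The arm

A 7-joint arm with a two-finger parallel gripper is mounted at the origin on a cart in front of the work surface, level with it; the furniture and walls round the work are solid. World frame = base frame: x ahead of the robot, y to its left, z up, the work surface at z = 0. Lengths are in mm, angles in rad, forces in N, time in s.
With the tool pointing down it reaches from about 425 to 950 mm from the base axis. Payload 4.7 kg.
Tool frame: the origin (TCP) lies at the very end of the fingers, on their centre line; the grasp point (between the pads) lies 19 mm behind it (manip.grasp_offset is the distance from the TCP to the grasp point, in mm); z points along the fingers, y is the direction in which the jaws open and shut (so a half turn about z gives the same grasp; the last joint's range is limited). The gripper opens to 87 mm and grips with 3 to 60 N. Pads are 19 mm wide; open, the fingers measure 117 mm over their backs; the gripper's body (75 mm by 190 mm) begins 51 mm behind the grasp point.
Start: joints at [-1.206, 0.469, -0.049, 1.532, 0.024, 1.141, -0.082], TCP at [258.96, 623.369, 222.573] pointing down, gripper open.
Joint ranges: [-2.59, 2.59], [-0.33, 1.99], [-1.39, 1.29], [0.1, 2.45], [-1.04, 4.18], [0.21, 1.99], [-2.66, 2.66]. Speed limits (rad/s): [2.57, 2.57, 3.14, 3.14, 3.14, 3.14, 3.14].

### API

Orientations are given as a rotation vector (axis times angle).
In Python, from rig import manip, viewer, sign_off, spotter gives the robot as it stands. The module is installed in compiled form; this text tells all that it offers.
- The arm moves only by the tool send_rows, never from a script. Its argument "targets" is text: rows parted by semicolons, each of 5 numbers parted by spaces: the opening, from -1 (shut) to 1 (fully open), then the shift along the tool's x, y, z in cm, then the turn about the tool's z in rad. A call has 1 to 10 rows; each row is the pose to reach, as a shift and turn from the pose commanded when the call began, along the tool's axes at that moment; what a row does not reach only later rows make up. A row lasts 1/10 s, in which the tool goes at most 50 mm and 8.59 degrees, less where a joint would pass 70% of its speed; a pose out of reach is approached as far as the arm can. A call with a gripper value outside its range is refused whole. The fingers move at their own pace and stop on an object; "force" is the grip in N (left out, the last holds). Time passes only in rows, so rows that repeat a pose let the fingers close. It gives the time, the measured TCP pose, the force and the opening at its end, in the units of the state.
- manip.observe(): the state, without advancing time (a new reading comes with each control period).
- viewer.grab_frame(name): name is "scene" or "top" or "wrist"; returns a dict with "frame" (384x512x3 uint8, red, green, blue), "z_map" (384x512 float32, mm along the optical axis (not along the pixel's ray), 0 where there is no reading), "fx", "fy", "cx", "cy" (pixels), "D" ([k1, k2, p1, p2, k3] as OpenCV has them; the pictures are not rectified), "position" and "rotation" of the camera in the world. Camera axes: x right, y up, looking along -z (the intrinsics and any distortion apply to the point x, -y, -z); pixel columns grow to the right and rows downward; lengths in mm; the calibration is good to about 2 mm. A picture is of the moment at which its call begins.
- sign_off(): hands the job in, once; it reports no verdict.
Trained networks look in a picture, given as the dict that the camera call returned (one of the last four; its "shot" number tells which), for a name from the list of things; names that differ only in an ending like _2 or _b are one class to them, and where a whole thing is asked for, a point or a joint stands for the part that bears it (a point fixed in the world has none). Each returns a list of dicts, best first, with "conf" (0 to 1); they miss things now and then, are a little off and sometimes report something else, mostly with a low value. They report only what shows in the picture. A call takes as long as a camera call. They do not tell look-alikes from the thing itself.
- spotter.cut_out(picture, query): "region" (384x512 bool, what is visible of it) and "box" ([left, top, right, bottom] in pixels, round what is visible of it).
- spotter.place_of(picture, query): "point" ([row, column] in pixels: a listed point, or the origin of a listed thing).
The state is a dict: "clock": time; "joints": joint angles; "qvel": joint speeds; "joint_efforts": joint torques, N m; "tcp_pos": TCP position; "eef_rot": TCP orientation; "ft_force": force on the tool from outside, world axes, zero at the start; "wrist_torque": the same for the moment, N m; "gripper_width": opening from 0.0 (shut) to 1.0 (fully open).
Only numpy, scipy, OpenCV 4.12 (cv2) and the standard library are available. Lean on these libraries where they do the work, as an engineer would, in place of code of your own. Each camera call takes 0.05 s, during which the arm holds its last target.

### The job

The wheel hub is only resting on the end of the splined arbor: work it round by its studs until the teeth mesh and press it down until it sits fully home on its seat. Then lift the spring plunger by its black knob, swing the table round with it until the plunger can drop home in the hole with the red ring, which brings the hub under the dial gauge for its height check, and let go. Do not touch the gauge, and leave the gear, the feeler gauge and the screwdriver where they lie.

Things in the scene. Friction and masses are not known exactly. Their poses are not given: they have to be found in the camera images.
- hub_center (a point): Aluminium wheel hub, about 0.5 kg: barrel 51 mm across and 48 mm high, flange 104 mm across, four studs on top. Point on its axis, 24 mm above the underside; z up the axis. Flange top is 5 mm above this point. At the start it only rests on the ends of the arbor's teeth, 26 mm above its seat, round the arbor's plain nose. Home = this point 24 mm above arbor_seat.
- hub_stud (a point): Foot of one of the hub's four upright dark studs, on its axis at the flange's top face; the point turns with the hub and has its axes. Studs are 12 mm thick, 16 mm tall, at 40 mm radius and 45, 135, 225, 315 degrees from the hub's x axis; this is the one at 45. Pushing any stud sideways near its foot (1 to 3 N) turns the resting hub; pushed high or hard it tips.
- hub_boss (a point): Centre of the flat top of the hub's closed boss (51 mm across), where to press; 24 mm above hub_center and 48 mm above arbor_seat when home. Once the teeth mesh the hub sinks about 4 mm by its weight and stops on three sprung balls; 8 to 16 N straight down here carries it past them and the last 21 mm home. If it meshed askew, the same press rights it.
- arbor_seat (a point): Centre of the flat seat (48 mm across) at the foot of the upright splined arbor on the table; z up. The arbor is 40 mm tall with 6 teeth. They mesh with the hub's bore when the hub's x axis is turned by 0 or a multiple of 60 degrees (3 degrees play either way) from this point's x axis; at the start it is 11 to 49 degrees past that. The arbor turns only with the table.
- knob_grip (a point): Middle of the black round knob of the spring plunger, on an ear of the table 112 mm from its axis. The knob runs from 13 mm below to 12 mm above this point, 23 mm thick below, 29 mm at the top, spins freely, red dot on top; a sleeve 23 mm across stands below it. Pull it straight up to unlock; held up, it is the handle to swing the table in a level arc about its axis.
- plunger (a joint): Lift of the spring plunger in m: 0 is home in a hole; above 0.010 the pin is clear of the ring; 0.018 is the stop. The spring presses it down with 4 N at 0 and 8 N at the stop. Let go between holes, its round tip rides on the ring.
- dial (a joint): Turn of the table in rad, clockwise seen from above: 0 at the loading station, where it starts locked; 1.571 (a quarter turn clockwise) brings the hub under the gauge and the plunger over the red-ringed hole. Once unlocked it turns with slight friction, about 1 N at the knob.
- gauge_hole (a point): Centre of the mouth of the bushed hole with the red ring round it, 12 mm wide, in the steel index ring of the base, 112 mm from the table's axis. The plunger has to drop home here. It lies a quarter turn clockwise, seen from above, from the hole where the plunger starts.
- gauge_tip (a point): Measuring tip of the dial gauge, over the station at the back of the table, 95 mm above the bench. It clears the boss of a hub that is fully home by 5 mm; a hub that is not home would hit it. A wall shelf overhangs the back of the bench: its front edge is 0.61 m ahead of the robot and 0.49 m above the bench, so keep the wrist low or in front of it.
- base: Green cast base of the index table, 258 mm across, bolted down. Origin on the table's turning axis at bench level; x points to the gauge column, z up. Index ring top 26 mm, table top 38 mm above the bench. At the loading station the arbor is 75 mm along +y from the axis and the plunger at 225 degrees; swung, they are at 0 and 135 degrees.
- gauge: Dial gauge on its steel column at the back of the base; same origin and axes as the base. Column 162 mm along x, 213 mm high; white dial 57 mm across, centred 75 mm along x and 164 mm up, its stem reaching down to the tip. Not to be touched.
- gear: Loose steel pinion, 56 mm across and 28 mm high, lying to the right of the base; origin at the centre of its underside. To be left alone.
- feeler: Loose closed feeler gauge, 22 x 99 x 10 mm, long along its y, lying at the front right of the base; origin at the centre of its underside. To be left alone.
- driver: Loose screwdriver with red handle, 160 mm long along its y and 25 mm thick, lying to the left of the base; origin at the centre of its underside. To be left alone.
Not all that is in view belongs to the job. Of the things like the part that bears hub_center, leave any that is yellow; of the rest the larger one is meant.

How it is judged:
By the outcome, as a careful person would: the job done as asked, in the order asked, and still so for the second after the job is handed in, with the robot touching nothing.
It also fails if it takes over 54 s, if anything falls off the work surface, if the arm or the gripper's body presses on something with over 40 N, if the wrist force passes 120 N, or if a joint passes its speed limit or range.

## Working session

There is one attempt and no reset: what is moved stays moved. The work goes in short steps, Python scripts to look and compute and a tool call to move; the robot and the scene stay as the last step left them, time stands still between calls to the robot, and variables do not carry over. Pictures are saved under pics/ and viewed, and the job is handed in when it is done.

Besides the shell and the picture viewer there is one more tool, called after "Request:" by a JSON object that holds its "fn" and its "kwargs", one argument or row to a line. send_rows: Moves the arm, as the interface text tells. Its arguments: {"type":"object","properties":{"targets":{"type":"string"},"force":{"type":"number"}},"required":["targets"]}

```bash
mkdir -p pics; cat > h.py <<'E'
import numpy as np, cv2
from rig import manip, viewer, sign_off, spotter
from scipy.spatial.transform import Rotation as R
def grab(n,save=None):
    p=viewer.grab_frame(n)
    if save: cv2.imwrite('pics/'+save+'.png',cv2.cvtColor(p['frame'],cv2.COLOR_RGB2BGR))
    return p
def rot(p):
    r=np.array(p['rotation'],float)
    return r if r.shape==(3,3) else R.from_rotvec(r).as_matrix()
def K(p): return np.array([[p['fx'],0,p['cx']],[0,p['fy'],p['cy']],[0,0,1.]])
def ray(p,row,col):
    u=cv2.undistortPoints(np.array([[[col,row]]],float),K(p),np.array(p['D'],float))[0,0]
    return rot(p)@np.array([u[0],-u[1],-1.])
def at_z(p,row,col,z):
    d=ray(p,row,col);o=np.array(p['position'],float);return o+d*(z-o[2])/d[2]
def at_depth(p,row,col):
    return np.array(p['position'])+ray(p,row,col)*p['z_map'][int(round(row)),int(round(col))]
def cloud(p,mask=None):
    m=p['z_map']>0
    if mask is not None: m&=mask
    rr,cc=np.nonzero(m)
    u=cv2.undistortPoints(np.stack([cc,rr],1).astype(float)[:,None],K(p),np.array(p['D'],float))[:,0]
    d=np.stack([u[:,0],-u[:,1],-np.ones(len(u))],1)*p['z_map'][rr,cc][:,None]
    return d@rot(p).T+np.array(p['position']),rr,cc
def proj(p,X):
    c=rot(p).T@(np.array(X,float)-np.array(p['position']))
    q=cv2.projectPoints(np.array([[c[0],-c[1],-c[2]]]),np.zeros(3),np.zeros(3),K(p),np.array(p['D'],float))[0][0,0]
    return q[1],q[0]
E
python3 - <<'E'
from h import *
s=manip.observe();print(s)
for n in ['scene','top','wrist']:
    p=grab(n,n+'0');print(n,p['position'],rot(p).round(3).tolist(),p['fx'],p['D'])
    if n=='wrist':continue
    for q in ['hub_center','hub_stud','hub_boss','arbor_seat','knob_grip','gauge_hole','gauge_tip','base','gear','feeler','driver']:
        for r in spotter.place_of(p,q)[:4]:
            print(q,round(r['conf'],2),np.round(r['point'],1),at_depth(p,*r['point']).round(0))
E
```

```text
{'clock': 0.0, 'joints': array([-1.20588901,  0.46942005, -0.04859307,  1.53369496,  0.02410973,
        1.14101741, -0.08231049]), 'qvel': array([-0.00041097, -0.00036406, -0.00028196,  0.00095596, -0.00071005,
       -0.00183026, -0.00142527]), 'joint_efforts': array([ 4.55446207e-04, -5.07989395e+01, -8.08844646e-02, -2.36145669e+01,
       -6.15294208e-02,  3.81276151e-02,  1.76885537e-04]), 'tcp_pos': array([258.76381733, 622.77260994, 221.51342425]), 'eef_rot': array([-6.14506184e-01, -3.08059866e+00,  3.03205784e-03]), 'ft_force': array([ 0.50330304, -0.452756  ,  0.16607185]), 'wrist_torque': array([ 0.01286363,  0.07041008, -0.05250007]), 'gripper_width': 0.9986814638262279}
scene [  25.98089766 -606.98314058  655.73480637] [[0.793, 0.354, -0.496], [-0.61, 0.445, -0.656], [-0.012, 0.822, 0.569]] 366.5798608872765 [-0.06760542  0.          0.          0.          0.        ]
hub_center 0.96 [177.5 222.3] [478. 116. 113.]
hub_center 0.65 [283.9 289.7] [ 407. -238.   50.]
hub_stud 0.86 [280.1 306.2] [ 449. -246.   40.]
hub_stud 0.77 [171.9 206.7] [548. 326.   3.]
hub_stud 0.64 
[... 993 characters left out ...]
0.   40.]
hub_stud 0.58 [228.9 148.8] [368. 372.  30.]
hub_boss 0.91 [187.5 225.3] [486. 134. 117.]
hub_boss 0.78 [224.2 158.2] [383. 342.  37.]
hub_boss 0.56 [218.9 347.3] [ 406. -227.   51.]
knob_grip 0.61 [209.7 281.8] [428. -29.  83.]
knob_grip 0.52 [189.6 252. ] [492.  59.  44.]
gauge_hole 0.92 [218.  231.4] [405. 121.  30.]
base 0.78 [186.1 251.5] [502.  61.  50.]
gear 0.75 [170.3 309.5] [ 557. -118.   28.]
feeler 0.51 [203.9 305.6] [ 455. -109.   -2.]
driver 0.72 [207.4 179. ] [437. 285.  19.]
wrist [193.25576984 650.5425066  385.36367965] [[0.383, -0.891, -0.242], [0.924, 0.37, 0.1], [0.0, -0.262, 0.965]] 289.4808305031717 [-0.06329586  0.          0.          0.          0.        ]
```

```bash
python3 - <<'E'
import cv2
a=cv2.imread('pics/scene0.png');b=cv2.imread('pics/top0.png')
cv2.imwrite('pics/scene0c.png',cv2.resize(a[110:330,110:360],None,fx=2.7,fy=2.7,interpolation=cv2.INTER_CUBIC))
cv2.imwrite('pics/top0c.png',cv2.resize(b[130:270,120:380],None,fx=3,fy=3,interpolation=cv2.INTER_CUBIC))
E
```

```text
(no output)
```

View pics/scene0c.png

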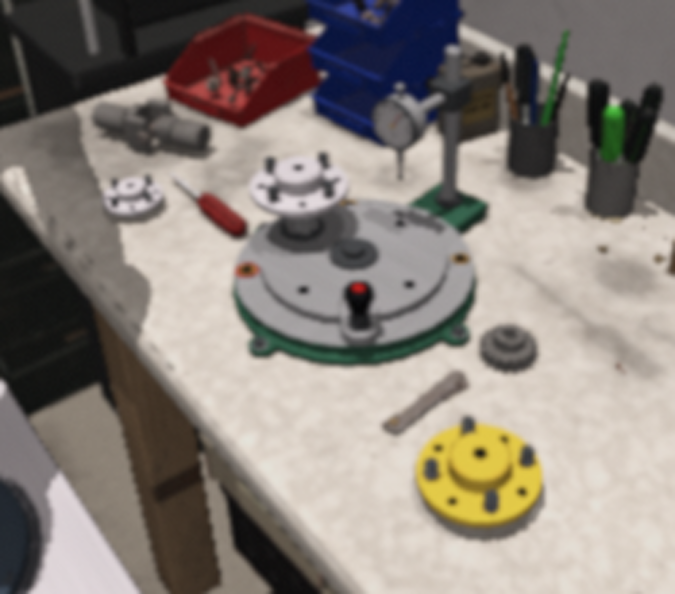

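View pics/top0c.png

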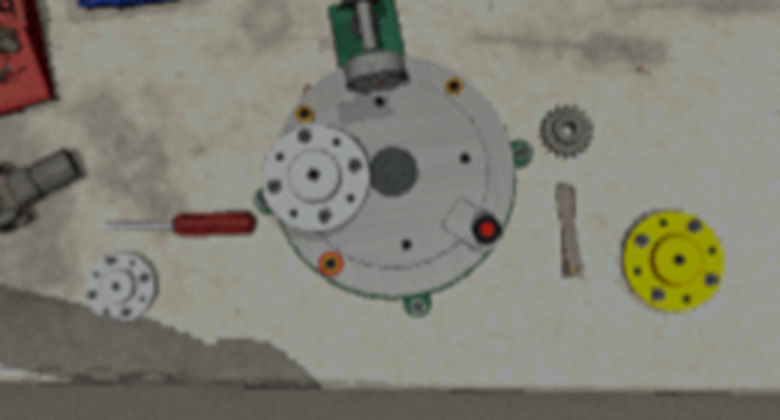

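View pics/scene0.png

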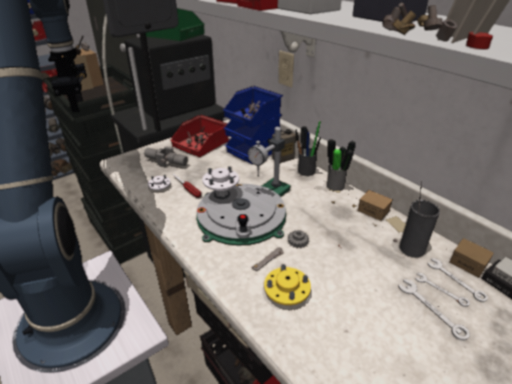

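```bash
cat >> h.py <<'E'
def mask_of(p,f):
    hsv=cv2.cvtColor(p['frame'],cv2.COLOR_RGB2HSV);return f(hsv[...,0].astype(int),hsv[...,1].astype(int),hsv[...,2].astype(int))
E
python3 - <<'E'
from h import *
for n in ['top','scene']:
    p=grab(n)
    print(n)
    P,rr,cc=cloud(p)
    # hub flange/boss
    m=(np.hypot(P[:,0]-480,P[:,1]-138)<62)&(P[:,2]>60)
    z=P[m,2];print(np.histogram(z,bins=np.arange(70,130,4)))
    b=m&(P[:,2]>112);print('boss',b.sum(),P[b].mean(0),P[b].min(0),P[b].max(0))
    b=m&(P[:,2]>90)&(P[:,2]<130);print('flange bbox',(P[b].min(0)+P[b].max(0))/2,np.ptp(P[b],0))
    m=(np.hypot(P[:,0]-430,P[:,1]+29)<25)&(P[:,2]>60);print('knob',P[m].mean(0),P[m].min(0),P[m].max(0))
    red=mask_of(p,lambda h,s,v:((h<6)|(h>172))&(s>170)&(v>80))
    nl,lab,st,ce=cv2.connectedComponentsWithStats(red.astype(np.uint8))
    for i in range(1,nl):
        if st[i,4]>4: print('red',ce[i][::-1].round(1),st[i,4],at_depth(p,*ce[i][::-1]).round(1),at_z(p,*ce[i][::-1],90).round(1))
E
```

```text
top
(array([  0,   0,   0,   0,   2,  32, 429, 207,  15,  14,  90, 186,  25,
         0]), array([ 70,  74,  78,  82,  86,  90,  94,  98, 102, 106, 110, 114, 118,
       122, 126]))
boss 268 [484.59495154 137.72419669 115.63132586] [442.40437858  95.26902365 112.01697729] [528.40735922 179.8481501  119.92740355]
flange bbox [484.14903308 138.05564642 105.06231846] [102.95236048 101.94147693  29.73017018]
knob [437.57812511 -28.46906708  84.24251553] [424.44391917 -41.05496845  77.67079563] [451.23532737 -15.05401415  89.40610892]
red [  8.  163.1] 42 [704.5 195.9 594.7] [1063.7  350.4   90. ]
red [ 30.8 211.3] 6251 [687.4 122.5 559.3] [985.2 194.2  90. ]
red [21.  92.2] 106 [682.4 309.5 593.6] [1018.6  574.7   90. ]
red [ 48.9 228.8] 38 [639.8  89.4 585.2] [924.6 137.6  90. ]
red [ 70.3 198.5] 1684 [632.5 147.2 526.5] [852.9 228.8  90. ]
red [ 70.3 498.8] 71 [ 633.2 -371.4  544.2] [ 870.2 -701.5   90. ]
red [ 69.2 173.1] 9 [619.8 184.7 554.7] [855.7 307.3  90. ]
red [145.5 129.9] 8 [620.8 435.9  60.1] [612.8 424.6  90. ]
red [165.6 123.6] 7 [566.  466.4  21.2] [551.6 439.4  90. ]
red
[... 1020 characters left out ...]
918.7   90. ]
red [ 39.7 482. ] 114 [ 627.8 -378.9  541. ] [2992.6  517.6   90. ]
red [74.4 50.2] 5 [ 472.3 2445.2 -129.6] [ 347.5 1591.9   90. ]
red [85.8 44.4] 5 [ 382.  2229.1 -141.9] [ 278.5 1404.6   90. ]
red [126.1 210.9] 208 [718.6 561.2  38. ] [660.3 462.9  90. ]
red [138.2 208. ] 6 [629.3 438.   60.5] [599.4 386.2  90. ]
red [146.3 181.2] 55 [554.7 511.4  22.2] [498.2 391.8  90. ]
red [146.5 202.1] 16 [600.2 434.6  37.6] [551.6 346.4  90. ]
red [150.7 194.5] 6 [575.5 449.5  22.8] [517.2 337.3  90. ]
red [189.9 191.4] 56 [440.7 238.9  21.6] [396.  147.7  90. ]
red [216.3 242.4] 17 [439.9 -26.8  85.5] [436.6 -31.4  90. ]
red [381. 273.] 34 [ 478.9 -126.  -612.7] [ 228.  -392.5   90. ]
```

```bash
cat >> h.py <<'E'
def shift(target,yaw_y=None):
    """shift in tool frame (cm) + turn (rad) to world target; yaw_y: world angle (deg) desired of tool y"""
    s=manip.observe();Rm=R.from_rotvec(s['eef_rot']).as_matrix()
    d=Rm.T@(np.array(target)-s['tcp_pos'])/10
    a=np.degrees(np.arctan2(Rm[1,1],Rm[0,1]))
    t=0
    if yaw_y is not None:
        t=-(yaw_y-a); t=np.radians(t)  # signed
    return d.round(2),round(t,3),round(a,1)
E
python3 - <<'E'
from h import *
s=manip.observe();Rm=R.from_rotvec(s['eef_rot']).as_matrix();print(Rm.round(3))
p=grab('wrist');print((Rm.T@(np.array(p['position'])-s['tcp_pos'])).round(1),(Rm.T@rot(p)).round(3))
print(shift([484,138.5,230],64))
E
```

```text
[[-0.923  0.384 -0.   ]
 [ 0.384  0.923  0.   ]
 [ 0.     0.    -1.   ]]
[ 7.110e+01 -1.000e-01 -1.628e+02] [[ 0.001  0.965  0.262]
 [ 1.    -0.001 -0.   ]
 [-0.     0.262 -0.965]]
(array([-39.39, -36.14,  -0.75]), np.float64(0.06), np.float64(67.4))
```

Request:
{"fn": "send_rows", "kwargs": {
  "targets": "1 -4 -3.6 -0.1 0; 1 -8 -7.2 -0.3 0; 1 -12 -11 -0.5 0; 1 -16 -14.5 -0.7 0; 1 -20 -18 -0.7 0; 1 -24 -22 -0.7 0; 1 -28 -25.5 -0.7 0; 1 -32 -29 -0.7 0; 1 -36 -33 -0.7 0; 1 -39.4 -36.1 -0.7 0"
}}

```text
clock: 2.4
tcp_pos: [470.6, 168.4, 230.0]
eef_rot: [0.614, 3.08, 0.001]
ft_force: [0.8, 1.0, 1.0]
gripper_width: 1.007
```

```bash
python3 - <<'E'
from h import *
p=grab('wrist','w1')
for q in ['hub_center','hub_stud','hub_boss','knob_grip','gauge_hole','arbor_seat']:
    for r in spotter.place_of(p,q)[:5]:
        print(q,round(r['conf'],2),np.round(r['point'],1),at_depth(p,*r['point']).round(0))
print(manip.observe()['tcp_pos'],manip.observe()['clock'])
E
```

```text
hub_center 0.82 [206.2 238.5] [478. 142. 117.]
hub_center 0.67 [ 48.5 362.1] [380. 334.  34.]
hub_stud 0.78 [185.4 272.3] [473. 181. 112.]
hub_stud 0.73 [ 32.8 385.2] [373. 366.  30.]
hub_boss 0.84 [212.2 236.2] [483. 137. 117.]
hub_boss 0.67 [ 49.6 367.7] [384. 340.  33.]
knob_grip 0.73 [214.9  96.3] [434. -20.  85.]
gauge_hole 0.75 [140.6 209.6] [410. 126.  27.]
gauge_hole 0.56 [208.4 239.1] [481. 142. 117.]
gauge_hole 0.37 [118.8 334.7] [444. 280.  25.]
arbor_seat 0.23 [206.9 237.6] [479. 141. 117.]
[469.39387564 171.94639311 229.52460928] 2.75
```

View pics/w1.png

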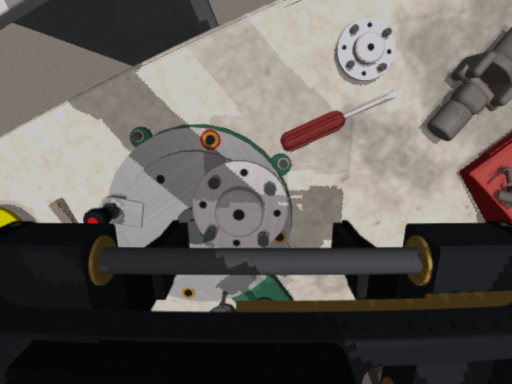

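```bash
python3 - <<'E'
from h import *
s=manip.observe();print(s['tcp_pos'],s['clock'],s['qvel'].round(3))
p=grab('wrist')
im=cv2.cvtColor(p['frame'],cv2.COLOR_RGB2BGR)
cv2.imwrite('pics/w1c.png',cv2.resize(im[110:260,80:330],None,fx=3.2,fy=3.2,interpolation=cv2.INTER_CUBIC))
P,rr,cc=cloud(p)
m=(np.hypot(P[:,0]-484,P[:,1]-138)<58)
f=m&(P[:,2]>105)&(P[:,2]<135);
b=m&(np.abs(P[:,2]-116)<4)&(np.hypot(P[:,0]-484,P[:,1]-138)<32);print('boss',b.sum(),(P[b].min(0)+P[b].max(0))/2,np.ptp(P[b],0))
f=m&(np.abs(P[:,2]-97)<4);print('flange',f.sum(),P[f].mean(0),(P[f].min(0)+P[f].max(0))/2,np.ptp(P[f],0))
r=np.hypot(P[:,0]-484,P[:,1]-138)
st=m&(P[:,2]>108)&(r>32)
for k in P[st].round(0)[::6]: print(k, np.degrees(np.arctan2(k[1]-138.5,k[0]-484)).round(0),end=' ')
s=manip.observe();print(s['tcp_pos'],s['clock'])
E
```

```text
[469.39387564 171.94639311 229.52460928] 2.75 [-0.009  0.003  0.    -0.001  0.004  0.002  0.002]
boss 1802 [482.26652058 138.20707911 115.13797405] [58.34577769 49.62526288  6.26405544]
flange 4081 [479.07538997 142.42936681  97.25697733] [485.16758027 138.47677183  96.98464931] [100.50712979 102.48436661   7.71808599]
[442. 129. 109.] -167.0 [443. 129. 111.] -167.0 [442. 126. 112.] -163.0 [444. 132. 114.] -171.0 [443. 127. 115.] -164.0 [446. 133. 114.] -172.0 [445. 127. 113.] -164.0 [447. 133. 113.] -172.0 [446. 127. 114.] -163.0 [448. 134. 115.] -173.0 [446. 127. 114.] -163.0 [449. 132. 114.] -169.0 [447. 126. 115.] -161.0 [449. 131. 114.] -168.0 [470. 179. 111.] 109.0 [448. 126. 113.] -161.0 [451. 131. 113.] -167.0 [470. 178. 113.] 110.0 [449. 124. 113.] -157.0 [451. 130. 114.] -166.0 [471. 177. 113.] 109.0 [473. 182. 111.] 104.0 [451. 128. 114.] -162.0 [471. 175. 112.] 110.0 [473. 180. 112.] 105.0 [452. 127. 115.] -160.0 [472. 174. 114.] 109.0 [474. 180. 113.] 104.0 [453. 126. 113.] -158.0 [473. 175. 113.] 107.0 [475. 180. 113.] 102.0 [474. 174. 114.] 106.0 [476. 180. 114.] 101.0
[... 28229 characters left out ...]
52.] -179.0 [432. 140. 352.] 178.0 [433. 141. 352.] 177.0 [434. 142. 351.] 176.0 [433. 144. 352.] 174.0 [434. 144. 351.] 174.0 [434. 147. 352.] 170.0 [435. 147. 352.] 170.0 [434. 150. 353.] 167.0 [435. 150. 352.] 167.0 [436. 150. 351.] 167.0 [436. 152. 352.] 164.0 [436. 153. 352.] 163.0 [437. 154. 352.] 162.0 [437. 155. 352.] 161.0 [438. 156. 352.] 159.0 [438. 157. 352.] 158.0 [439. 158. 352.] 157.0 [439. 159. 351.] 156.0 [440. 160. 351.] 154.0 [440. 162. 352.] 152.0 [440. 163. 352.] 151.0 [442. 163. 350.] 150.0 [440. 167. 353.] 147.0 [443. 173. 353.] 140.0 [444. 175. 353.] 138.0 [444. 176. 353.] 137.0 [445. 180. 353.] 133.0 [446. 182. 353.] 131.0 [469.34430877 171.99527271 229.46381106] 2.8
```

View pics/w1c.png

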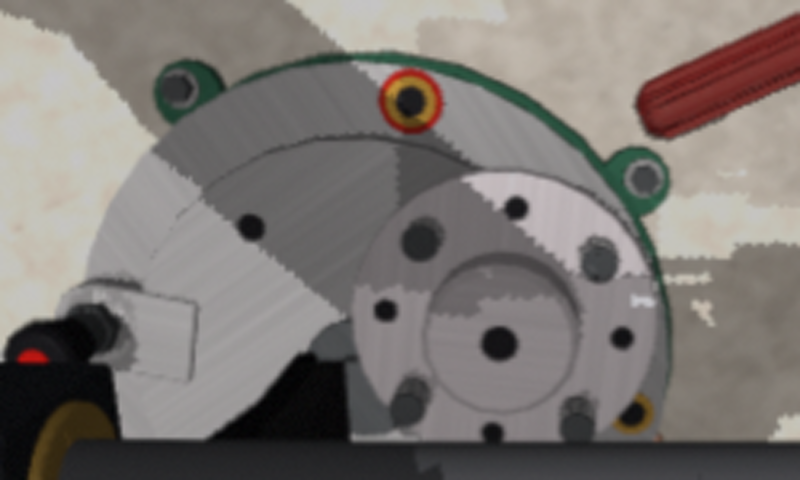

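```bash
python3 - <<'E'
from h import *
print(shift([484.8,138.5,130],61))
E
```

```text
(array([-2.71, -2.51,  9.94]), np.float64(0.116), np.float64(67.6))
```

Request:
{"fn": "send_rows", "kwargs": {
  "targets": "0.47 -1.4 -1.3 0 0.06; 0.47 -2.7 -2.5 2 0.11; 0.47 -2.7 -2.5 5 0.11; 0.47 -2.7 -2.5 8 0.11; 0.47 -2.7 -2.5 9.9 0.11; 0.47 -2.7 -2.5 9.9 0.11; 0.47 -2.7 -2.5 9.9 0.11"
}}

```text
clock: 3.5
tcp_pos: [485.8, 136.6, 130.9]
eef_rot: [0.784, 3.042, -0.0]
ft_force: [-0.3, 0.5, 0.2]
gripper_width: 0.736
```

```bash
python3 - <<'E'
from h import *
print(shift([484.8,138.5,101],61)); s=manip.observe(); print(s['gripper_width']*87,s['tcp_pos'],s['clock'])
p=grab('scene','s2');im=cv2.imread('pics/s2.png');cv2.imwrite('pics/s2c.png',cv2.resize(im[110:260,140:320],None,fx=4,fy=4,interpolation=cv2.INTER_CUBIC))
p=grab('wrist','w2')
E
```

```text
(array([0.19, 0.12, 2.99]), np.float64(0.001), np.float64(61.1))
64.00686629373072 [485.83163212 136.55630168 130.85306768] 3.5
```

View pics/s2c.png

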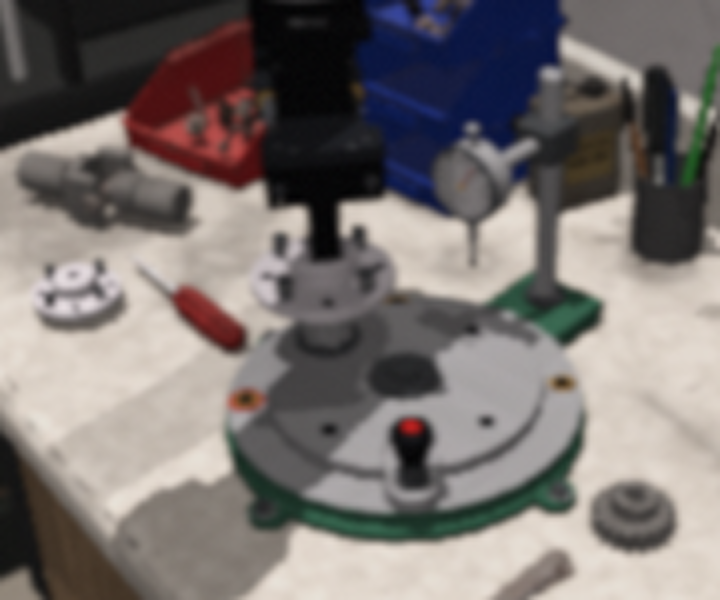

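View pics/w2.png

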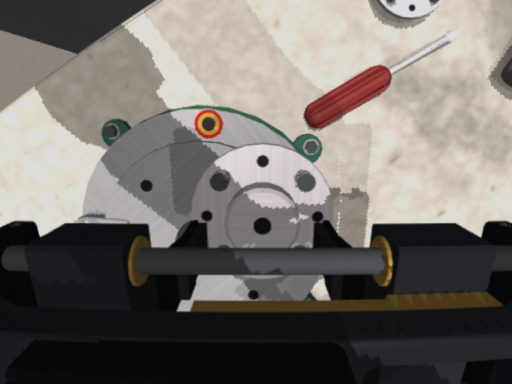

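Request:
{"fn": "send_rows", "kwargs": {
  "targets": "0.47 0.2 0.1 1.5 0; 0.47 0.2 0.1 2.5 0; 0.47 0.2 0.1 3 0; 0.47 0.2 0.1 3 0"
}}

```text
clock: 4.0
tcp_pos: [483.9, 138.5, 100.3]
eef_rot: [-0.783, -3.042, 0.001]
ft_force: [0.1, -0.0, -0.0]
gripper_width: 0.733
```

```bash
python3 - <<'E'
from h import *
print(shift([484.8,138.5,101],61))
p=grab('top')
P,rr,cc=cloud(p)
im=cv2.cvtColor(p['frame'],cv2.COLOR_RGB2BGR);cv2.imwrite('pics/t3c.png',cv2.resize(im[130:250,160:320],None,fx=4,fy=4,interpolation=cv2.INTER_CUBIC))
E
```

```text
(array([-0.08,  0.04, -0.07]), np.float64(0.002), np.float64(61.1))
```

View pics/t3c.png

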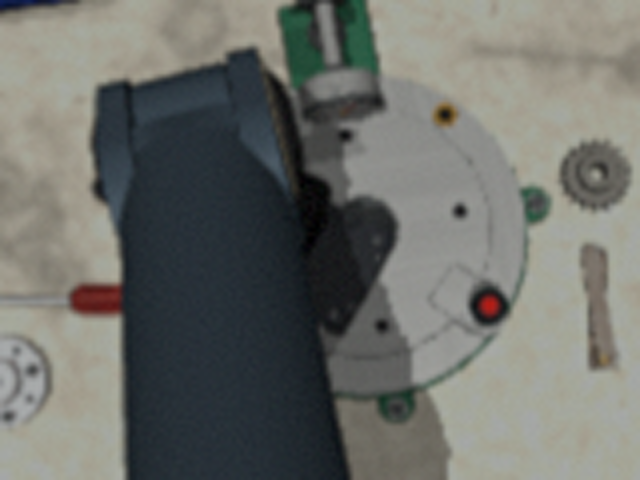

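Request:
{"fn": "send_rows", "kwargs": {
  "targets": "0.47 0 0 0 -0.12; 0.47 0 0 0 -0.24; 0.47 0 0 0 -0.32; 0.47 0 0 0 -0.36; 0.47 0 0 0 -0.4; 0.47 0 0 0 -0.44; 0.47 0 0 0 -0.48; 0.47 0 0 0 -0.52; 0.47 0 0 0 -0.52"
}}

```text
clock: 4.95
tcp_pos: [484.6, 138.7, 101.1]
eef_rot: [-0.025, 3.14, 0.001]
ft_force: [-0.3, -0.9, 0.0]
gripper_width: 0.73
```

```bash
cat > hub.py <<'E'
from h import *
import sys
s=manip.observe();print('tcp',s['tcp_pos'].round(1),s['clock'],'tq',s['wrist_torque'].round(2),'f',s['ft_force'].round(1),shift(s['tcp_pos'])[2])
for n in ['wrist','scene']:
    p=grab(n,sys.argv[1]+n)
    P,rr,cc=cloud(p);r=np.hypot(P[:,0]-484.7,P[:,1]-138.5)
    b=(r<20)&(P[:,2]>70)&(P[:,2]<125)
    f=(r>28)&(r<50)&(P[:,2]>60)&(P[:,2]<125)
    print(n,'boss z',np.median(P[b,2]).round(1),b.sum())
    h,e=np.histogram(P[f,2],bins=np.arange(66,124,3));print(h)
    if n=='wrist':
        zf=np.median(P[b,2])-19
        st=(r>30)&(r<50)&(P[:,2]>zf+12)&(P[:,2]<zf+19)
        a=np.degrees(np.arctan2(P[st,1]-138.5,P[st,0]-484.7)); print('studs',[ (round(np.median(a[(a>lo)&(a<lo+30)]),1),((a>lo)&(a<lo+30)).sum()) for lo in range(-180,180,30) if ((a>lo)&(a<lo+30)).sum()>5])
im=cv2.imread('pics/'+sys.argv[1]+'wrist.png');im2=cv2.imread('pics/'+sys.argv[1]+'scene.png')[110:260,140:320]
cv2.imwrite('pics/'+sys.argv[1]+'.png',np.hstack([cv2.resize(im[60:320,60:400],(410,313)),cv2.resize(im2,(376,313),interpolation=cv2.INTER_CUBIC)]))
E
python3 hub.py a1
```

```text
tcp [484.6 138.7 101.1] 4.95 tq [ 0.02  0.02 -0.  ] f [-0.3 -0.9  0. ] 90.9
wrist boss z 111.9 2089
[   0    0    0    0    0    0    4   27 4392 2866   87  117  186  512
  819  126  101  114  117]
studs [(np.float64(-153.0), np.int64(154)), (np.float64(-145.8), np.int64(225)), (np.float64(-104.0), np.int64(116)), (np.float64(-85.3), np.int64(17)), (np.float64(-55.3), np.int64(37)), (np.float64(24.8), np.int64(211)), (np.float64(32.2), np.int64(93)), (np.float64(87.1), np.int64(15)), (np.float64(113.2), np.int64(317)), (np.float64(124.0), np.int64(202))]
scene boss z 112.8 67
[  0   0   0   0   0   6  12   8  98 128  12  15  17  33  29  16  13  10
  15]
```

View pics/a1.png

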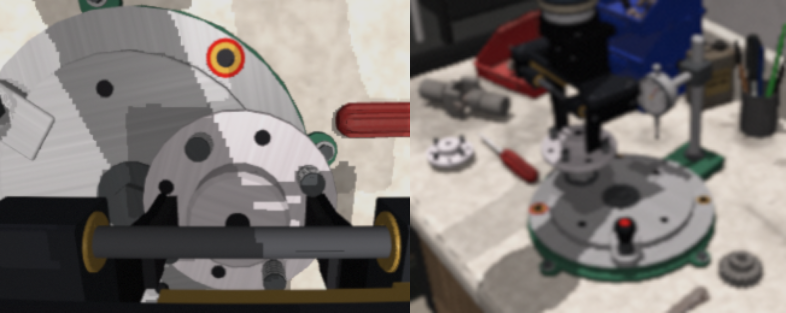

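Request:
{"fn": "send_rows", "kwargs": {
  "targets": "0.47 0 0 0 0.08; 0.47 0 0 -1.5 0.1; 0.47 0 0 -3.5 0.1; -1 0 0 -4 0.1; -1 0 0 -4 0.1; -1 0 0 -4 0.1; -1 0 0 -4 0.1; -1 0 0 -4 0.1; -1 0 0 -4 0.1"
}}

```text
clock: 5.95
tcp_pos: [483.8, 138.6, 140.0]
eef_rot: [-0.132, -3.138, 0.0]
ft_force: [0.8, 0.1, 0.6]
gripper_width: 0.274
```

```bash
python3 - <<'E'
from h import *
s=manip.observe();print(s['gripper_width'],s['ft_force'].round(2))
print(shift([484.7,138.5,116]),s['clock'])
E
python3 hub.py a2
```

```text
0.27433039870476933 [0.78 0.08 0.57]
(array([-0.09, -0.  ,  2.4 ]), 0, np.float64(85.2)) 5.95
tcp [483.8 138.6 140. ] 5.95 tq [-0.02  0.01 -0.02] f [0.8 0.1 0.6] 85.2
wrist boss z 111.9 2200
[   0    0    0    0    0    0    6   25 2968 2144   46   34   44  199
  317    3    0    0    0]
studs [(np.float64(-152.9), np.int64(96)), (np.float64(-145.9), np.int64(147)), (np.float64(-67.1), np.int64(13)), (np.float64(116.0), np.int64(133)), (np.float64(123.8), np.int64(133))]
scene boss z 112.6 90
[  0   0   0   0   0   3  11  12 115 127  17  12  16  20  28   6   0   0
   0]
```

View pics/a2.png

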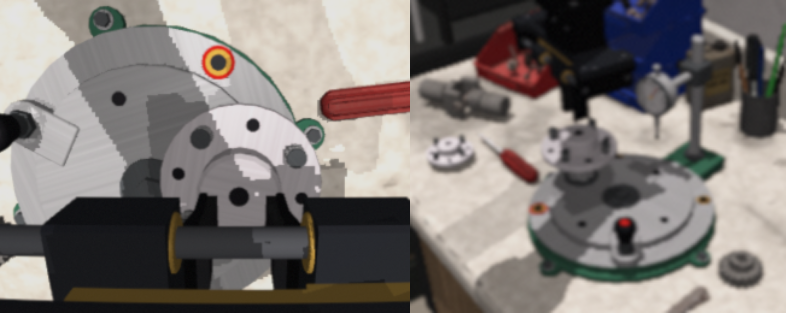

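Meshed (boss at 112). Close fully and descend to press.

Request:
{"fn": "send_rows", "kwargs": {
  "targets": "-1 0 0 0.8 0; -1 0 0 1.6 0; -1 0 0 2 0; -1 0 0 2.3 0; -1 0 0 2.5 0; -1 0 0 2.7 0; -1 0 0 2.9 0; -1 0 0 3.1 0; -1 0 0 3.3 0"
}}

```text
clock: 6.95
tcp_pos: [486.6, 139.8, 110.2]
eef_rot: [0.132, 3.134, 0.004]
ft_force: [-0.7, -1.5, 15.1]
gripper_width: 0.006
```

```bash
python3 - <<'E'
from h import *
s=manip.observe();print(s['tcp_pos'],s['ft_force'],s['gripper_width'],s['wrist_torque'])
E
```

```text
[486.59039322 139.8303219  110.22125085] [-0.7230129  -1.51364524 15.12426472] 0.0056317673675948445 [ 0.04499827  0.43055099 -0.04164653]
```

Request:
{"fn": "send_rows", "kwargs": {
  "targets": "-1 0 0 0.1 0; -1 0 0 0.2 0; -1 0 0 0.3 0; -1 0 0 0.3 0"
}}

```text
clock: 7.35
tcp_pos: [484.1, 138.6, 104.4]
eef_rot: [0.132, 3.139, -0.0]
ft_force: [-0.0, -0.3, -0.4]
gripper_width: 0.005
```

Request:
{"fn": "send_rows", "kwargs": {
  "targets": "-1 0 0 0.3 0; -1 0 0 0.6 0; -1 0 0 0.9 0; -1 0 0 1.1 0; -1 0 0 1.3 0; -1 0 0 1.5 0; -1 0 0 1.6 0; -1 0 0 1.7 0; -1 0 0 1.7 0"
}}

```text
clock: 8.25
tcp_pos: [483.8, 138.4, 90.2]
eef_rot: [-0.132, -3.138, -0.0]
ft_force: [-9.0, -2.5, 26.3]
gripper_width: 0.008
```

```bash
python3 hub.py a3
```

```text
tcp [483.8 138.4  90.2] 8.25 tq [-0.61  1.91 -0.07] f [-9.  -2.5 26.3] 85.2
wrist boss z 92.9 1398
[  53 3605 1450   42   65   49  186  484    0    0    0    0    0    0
    0    0    0    0    0]
studs [(np.float64(-153.9), np.int64(165)), (np.float64(-146.7), np.int64(133)), (np.float64(113.6), np.int64(251)), (np.float64(121.4), np.int64(50))]
scene boss z 97.9 126
[ 19 105 150  15  12  15  14  20   2   0   0   0   0   0   0   0   0   0
   0]
```

View pics/a3.png

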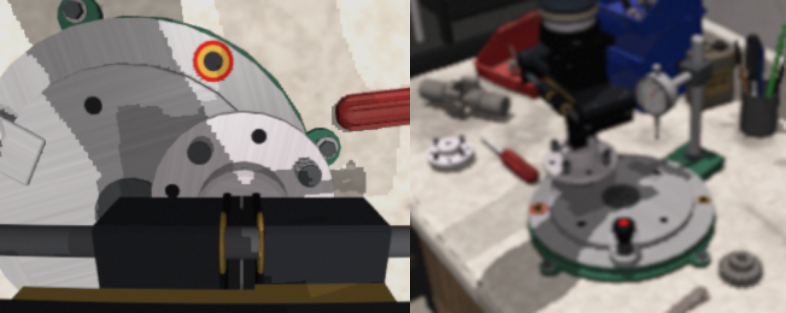

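Request:
{"fn": "send_rows", "kwargs": {
  "targets": "-1 0 0 -1 0; -1 0 0 -4 0; -1 0 0 -9 0; 0.2 0 0 -13 0; 0.2 0 0 -13 0; 0.2 0 0 -13 0"
}}

```text
clock: 8.95
tcp_pos: [484.2, 138.7, 218.0]
eef_rot: [0.132, 3.137, 0.001]
ft_force: [-0.1, -0.1, 0.6]
gripper_width: 0.195
```

```bash
python3 - <<'E'
from h import *
print(shift([445,-25,225],85))
E
python3 hub.py a4
```

```text
(array([  2.54, -16.64,  -0.71]), np.float64(0.003), np.float64(85.2))
tcp [484.2 138.7 218. ] 8.95 tq [ 0.03  0.05 -0.02] f [-0.1 -0.1  0.6] 85.2
wrist boss z 90.7 1143
[  11 2411 1172   36   29   28  143  304    0    0    0    0    0    0
    0    0    0    0    0]
studs [(np.float64(-154.1), np.int64(59)), (np.float64(-145.9), np.int64(64)), (np.float64(-63.2), np.int64(49)), (np.float64(-55.9), np.int64(62)), (np.float64(24.6), np.int64(70)), (np.float64(32.0), np.int64(25)), (np.float64(113.8), np.int64(96)), (np.float64(121.7), np.int64(24))]
scene boss z 91.7 90
[ 22  85 166  10  15  12  21  25   3   0   0   0   0   0   0   0   0   0
   0]
```

View pics/a4.png

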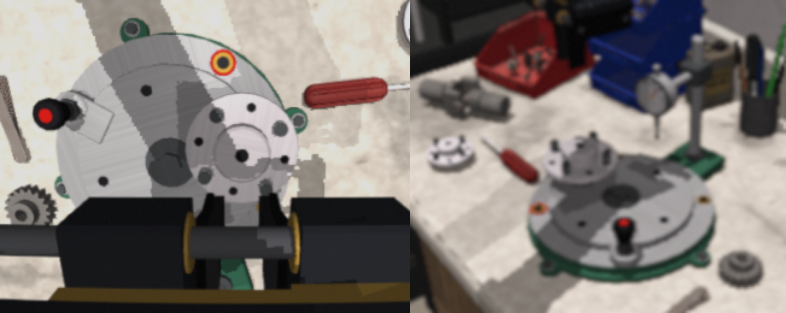

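Request:
{"fn": "send_rows", "kwargs": {
  "targets": "0.5 0.6 -4 -0.6 0; 0.5 1.3 -8 -0.6 0; 0.5 2 -12 -0.6 0; 0.5 2.5 -15 -0.6 0; 0.5 2.5 -16.6 -0.6 0; 0.5 2.5 -16.6 -0.6 0; 0.5 2.5 -16.6 -0.6 0"
}}

```text
clock: 9.75
tcp_pos: [444.8, -24.0, 222.5]
eef_rot: [-0.131, -3.137, -0.0]
ft_force: [0.6, 0.8, -0.3]
gripper_width: 0.746
```

```bash
python3 - <<'E'
from h import *
s=manip.observe();print(s['tcp_pos'].round(1),s['gripper_width'])
for n in ['wrist','top','scene']:
    p=grab(n,'k'+n)
    for q in ['knob_grip','gauge_hole','hub_boss']:
        for r in spotter.place_of(p,q)[:2]:
            X=at_depth(p,*r['point']); print(n,q,round(r['conf'],2),np.round(r['point'],1),X.round(1),at_z(p,*r['point'],73).round(1))
    red=mask_of(p,lambda h,s,v:((h<6)|(h>172))&(s>170)&(v>80))
    nl,lab,st,ce=cv2.connectedComponentsWithStats(red.astype(np.uint8))
    for i in range(1,nl):
        X=at_depth(p,*ce[i][::-1])
        if st[i,4]>4 and np.hypot(X[0]-440,X[1]+28)<20: print('red',ce[i][::-1].round(1),X.round(1),at_z(p,*ce[i][::-1],86).round(1))
    # hole ring orange/red
    P,rr,cc=cloud(p)
    m=np.hypot(P[:,0]-484.7,P[:,1]-138.5)
    f=(m<50)&(m>28)&(P[:,2]>66)&(P[:,2]<76)
    if f.sum()>50:
        A=np.c_[P[f,0]-484.7,P[f,1]-138.5,np.ones(f.sum())];c=np.linalg.lstsq(A,P[f,2],rcond=None)[0];print('flange plane',c.round(4),f.sum())
    k=(np.hypot(P[:,0]-438,P[:,1]+28.5)<22)&(P[:,2]>78)&(P[:,2]<95);print('knobtop',k.sum(),((P[k].min(0)+P[k].max(0))/2).round(1),np.ptp(P[k],axis=0).round(1))
    t=(np.hypot(P[:,0]-499,P[:,1]-65)<70)&(P[:,2]>30)&(P[:,2]<45);print('table z',np.median(P[t,2]))
E
```

```text
[444.8 -24.  222.5] 0.7464855831924057
wrist knob_grip 0.89 [175.  255.2] [434.1 -28.3  87. ] [436.9 -28.8  73. ]
wrist knob_grip 0.37 [249.4 198.5] [410.8 -39.6 307.4] [ 520.7 -103.6   73. ]
wrist gauge_hole 0.88 [135.8 376.2] [409.1 122.3  27.6] [404.7 104.5  73. ]
wrist hub_boss 0.9 [208.  406.3] [482.8 132.1  91.3] [489.6 141.4  73. ]
wrist hub_boss 0.8 [168.2  91.4] [ 416.5 -225.2   49.2] [ 413.5 -210.6   73. ]
red [179.  256.1] [438.8 -27.8  85. ] [438.6 -27.8  86. ]
flange plane [ 9.90000e-03 -1.00000e-04  7.17442e+01] 2320
knobtop 542 [438.2 -28.5  82.7] [27.4 27.4  9.3]
table z 38.90498266638852
top knob_grip 0.29 [217.3 230.6] [407.7 123.8  26.8] [404.8 120.2  73. ]
top gauge_hole 0.63 [217.6 230. ] [406.8 125.6  27. ] [403.9 121.9  73. ]
top hub_boss 0.98 [217.2 346.7] [ 411.3 -225.3   50.9] [ 409.8 -219.7   73. ]
top hub_boss 0.92 [226.9 158.1] [374.8 343.1  33.3] [373.5 331.8  73. ]
flange plane [ 4.90000e-03 -2.80000e-03  7.12529e+01] 528Traceback (most recent call last):
  File "<stdin>", line 19, in <module>
    return umr_minimum(a, axis, None, out, keepdims, initial, where)
ValueError: zero-size array to reduction operation minimum which has no identity
```

View pics/kwrist.png

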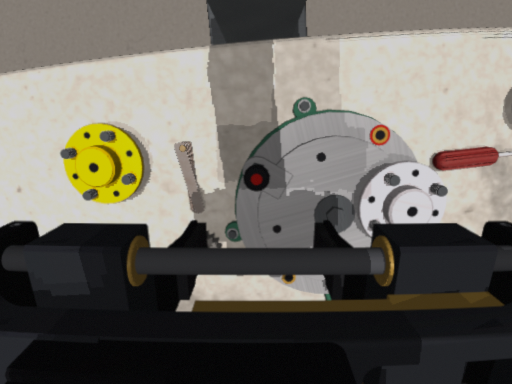

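```bash
python3 - <<'E'
from h import *
print(shift([438.3,-28.3,56]))
p=grab('wrist')
hsv=cv2.cvtColor(p['frame'],cv2.COLOR_RGB2HSV)
sub=np.zeros((384,512),bool);sub[120:150,360:395]=True
m=sub&(hsv[...,1]>120)&(hsv[...,2]>90)
ys,xs=np.nonzero(m);e=cv2.fitEllipse(cv2.convexHull(np.stack([xs,ys],1).astype(np.float32)));print(e, at_z(p,e[0][1],e[0][0],26).round(1))
p=grab('top')
print(p['frame'].shape);hsv=cv2.cvtColor(p['frame'],cv2.COLOR_RGB2HSV)
sub=np.zeros((384,512),bool);sub[208:228,220:242]=True
m=sub&(hsv[...,1]>120)&(hsv[...,2]>70);ys,xs=np.nonzero(m);print(xs.mean(),ys.mean(),at_z(p,ys.mean(),xs.mean(),26).round(1),len(xs))
E
```

```text
(array([ 0.67, -0.47, 16.75]), 0, np.float64(85.3))
((379.48529052734375, 133.819580078125), (18.9533748626709, 20.83087730407715), 32.38606643676758) [408.  127.2  26. ]
(384, 512, 3)
229.875 217.575 [406.9 126.1  26. ] 40
```

Request:
{"fn": "send_rows", "kwargs": {
  "targets": "0.3 0.7 -0.5 4 0; 0.3 0.7 -0.5 8 0; 0.3 0.7 -0.5 12 0; 0.3 0.7 -0.5 14.5 0; 0.3 0.7 -0.5 16 0; 0.3 0.7 -0.5 16.7 0; 0.3 0.7 -0.5 16.7 0"
}}

```text
clock: 10.95
tcp_pos: [437.6, -29.0, 56.0]
eef_rot: [-0.132, -3.137, 0.0]
ft_force: [-0.2, -0.3, 0.1]
gripper_width: 0.652
```

```bash
python3 - <<'E'
from h import *
print(shift([438.3,-28.3,55]))
p=grab('wrist','g1');p=grab('scene','g1s');im=cv2.imread('pics/g1s.png');
w=cv2.imread('pics/g1.png')
cv2.imwrite('pics/g1c.png',np.hstack([cv2.resize(w,(400,300)),cv2.resize(im[150:270,190:350],(400,300),interpolation=cv2.INTER_CUBIC)]))
E
```

```text
(array([-0.06,  0.08,  0.1 ]), 0, np.float64(85.2))
```

View pics/g1c.png

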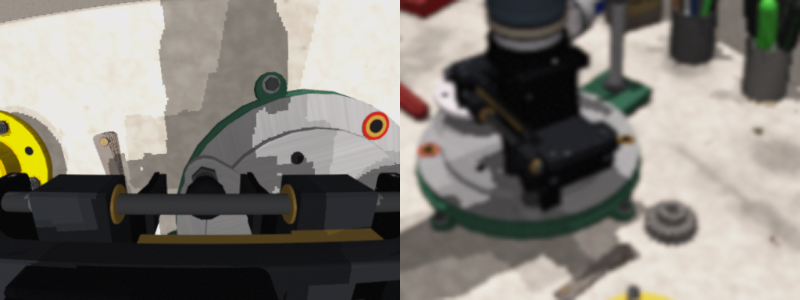

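Request:
{"fn": "send_rows", "kwargs": {
  "targets": "-1 -0.05 0.05 0 0; -1 -0.05 0.05 0 0; -1 -0.05 0.05 0 0; -1 -0.05 0.05 0 0; -1 -0.05 0.05 0 0; -1 -0.05 0.05 0 0; -1 -0.05 0.05 0 0; -1 -0.05 0.05 0 0",
  "force": 35
}}

```text
clock: 11.85
tcp_pos: [439.0, -28.2, 56.8]
eef_rot: [0.131, 3.138, 0.001]
ft_force: [0.9, 3.4, 4.1]
gripper_width: 0.312
```

Request:
{"fn": "send_rows", "kwargs": {
  "targets": "-1 0 0 -0.4 0; -1 0 0 -0.8 0; -1 0 0 -1.2 0; -1 0 0 -1.5 0; -1 0 0 -1.5 0"
}}

```text
clock: 12.35
tcp_pos: [438.6, -28.1, 71.5]
eef_rot: [0.131, 3.138, 0.001]
ft_force: [4.1, 3.8, -8.1]
gripper_width: 0.307
```

```bash
python3 - <<'E'
from h import *
s=manip.observe();print(s['tcp_pos'],s['ft_force'],s['gripper_width']*87)
p=grab('wrist','g2');p=grab('scene','g2s');im=cv2.imread('pics/g2s.png');
w=cv2.imread('pics/g2.png')
cv2.imwrite('pics/g2c.png',np.hstack([cv2.resize(w[190:320,180:350],(400,300)),cv2.resize(im[150:270,190:350],(400,300),interpolation=cv2.INTER_CUBIC)]))
Rm=R.from_rotvec(s['eef_rot']).as_matrix()
C=np.array([499.9,65.05]);r0=np.array([438.4,-28.4])-C
for a in range(9,109,9):
    t=-np.radians(min(a,90));M=np.array([[np.cos(t),-np.sin(t)],[np.sin(t),np.cos(t)]])
    d=M@r0-r0;print(a,(Rm.T@np.array([*d,0])/10).round(2))
E
```

```text
[438.56425472 -28.09321997  71.51081672] [ 4.08447294  3.77720742 -8.11595412] 26.666962231172036
9 [ 1.47  0.96 -0.  ]
18 [ 2.77  2.13 -0.  ]
27 [ 3.88  3.5  -0.  ]
36 [ 4.75  5.02 -0.  ]
45 [5.38 6.66 0.  ]
54 [5.74 8.38 0.  ]
63 [ 5.83 10.13  0.  ]
72 [ 5.65 11.88  0.  ]
81 [ 5.19 13.57  0.  ]
90 [4.480e+00 1.517e+01 1.000e-02]
99 [4.480e+00 1.517e+01 1.000e-02]
108 [4.480e+00 1.517e+01 1.000e-02]
```

View pics/g2c.png

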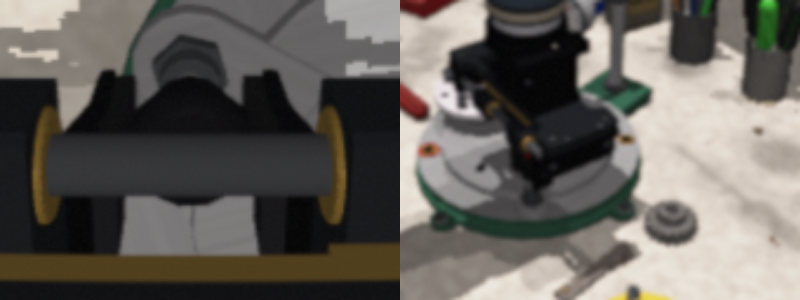

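Request:
{"fn": "send_rows", "kwargs": {
  "targets": "-1 0.75 0.46 0 0; -1 1.47 0.96 0 0; -1 2.14 1.53 0 0; -1 2.77 2.13 0 0; -1 3.35 2.8 0 0; -1 3.88 3.5 0 0; -1 4.34 4.24 0 0; -1 4.75 5.02 0 0; -1 5.09 5.83 0 0; -1 5.38 6.66 0 0"
}}

```text
clock: 13.45
tcp_pos: [391.5, 41.5, 71.6]
eef_rot: [0.133, 3.136, -0.002]
ft_force: [4.8, -1.1, -8.0]
gripper_width: 0.313
```

```bash
python3 - <<'E'
from h import *
s=manip.observe();print(s['tcp_pos'],s['ft_force'],s['gripper_width']*87)
Rm=R.from_rotvec(s['eef_rot']).as_matrix()
p=grab('scene','g3s');im=cv2.imread('pics/g3s.png')
cv2.imwrite('pics/g3c.png',cv2.resize(im[110:270,140:320],None,fx=4,fy=3.7,interpolation=cv2.INTER_CUBIC))
print(Rm.round(3))
E
```

```text
[391.47383438  41.47513648  71.59100038] [ 4.77639744 -1.07931917 -8.02440255] 27.24347364862309
[[-0.996  0.084  0.003]
 [ 0.084  0.996 -0.001]
 [-0.003 -0.001 -1.   ]]
```

View pics/g3c.png

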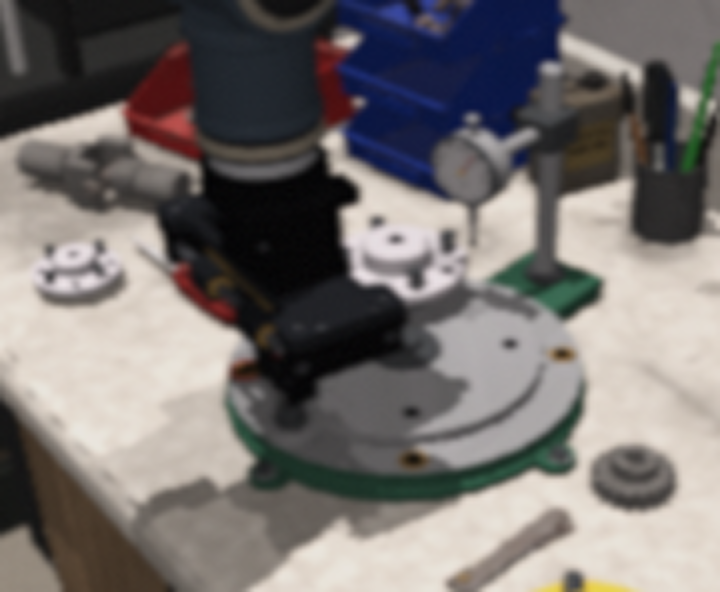

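Request:
{"fn": "send_rows", "kwargs": {
  "targets": "-1 0.2 0.86 0 0; -1 0.36 1.72 0 0; -1 0.43 2.6 0 0; -1 0.45 3.47 0 0; -1 0.38 4.35 0 0; -1 0.27 5.22 0 0; -1 0.06 6.08 0 0; -1 -0.19 6.91 0 0; -1 -0.52 7.73 0 0; -1 -0.9 8.51 0 0"
}}

```text
clock: 14.5
tcp_pos: [405.9, 124.5, 70.9]
eef_rot: [-0.133, -3.137, 0.005]
ft_force: [2.7, -4.3, -8.2]
gripper_width: 0.312
```

```bash
python3 - <<'E'
from h import *
s=manip.observe();print(s['tcp_pos'],s['ft_force'],s['gripper_width']*87)
p=grab('scene','g4s');im=cv2.imread('pics/g4s.png');w=cv2.cvtColor(grab('wrist')['frame'],cv2.COLOR_RGB2BGR)
cv2.imwrite('pics/g4c.png',np.hstack([cv2.resize(w,(400,300)),cv2.resize(im[110:245,140:320],(400,300),interpolation=cv2.INTER_CUBIC)]))
E
```

```text
[405.94167018 124.54260119  70.93325903] [ 2.67592165 -4.28144881 -8.22236253] 27.14335573281556
```

View pics/g4c.png

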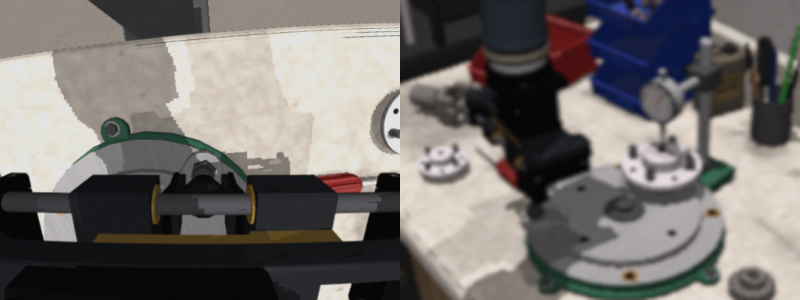

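Request:
{"fn": "send_rows", "kwargs": {
  "targets": "-1 -0.05 0.15 0 0; -1 -0.05 0.15 0.4 0; -1 -0.05 0.15 0.8 0; -1 -0.05 0.15 1.1 0; -1 -0.05 0.15 1.4 0; -1 -0.05 0.15 1.5 0; -1 -0.05 0.15 1.5 0"
}}

```text
clock: 15.3
tcp_pos: [407.7, 127.2, 56.9]
eef_rot: [0.133, 3.138, -0.0]
ft_force: [4.8, -3.6, -2.9]
gripper_width: 0.314
```

```bash
python3 - <<'E'
from h import *
s=manip.observe();print(s['tcp_pos'],s['ft_force'],s['gripper_width']*87)
E
```

```text
[407.71122244 127.19946127  56.91128739] [ 4.82842012 -3.58939697 -2.91886176] 27.334949254321817
```

Request:
{"fn": "send_rows", "kwargs": {
  "targets": "-1 0 0 0.15 0; 0.2 0 0 0.15 0; 0.2 0 0 0.15 0; 0.2 0 0 0.15 0; 0.2 0 0 0.15 0; 0.3 0 0 -2 0; 0.3 0 0 -6 0; 0.3 0 0 -11 0; 0.3 0 0 -15 0; 0.3 0 0 -15 0"
}}

```text
clock: 16.3
tcp_pos: [410.1, 129.3, 211.6]
eef_rot: [0.131, 3.129, 0.009]
ft_force: [0.0, 0.0, 0.0]
gripper_width: 0.648
```

```bash
cat > fin.py <<'E'
from h import *
s=manip.observe();print(s['tcp_pos'],s['ft_force'],s['clock'])
for n in ['wrist','top','scene']:
    p=grab(n,'f'+n)
    red=mask_of(p,lambda h,s,v:((h<6)|(h>172))&(s>170)&(v>80))
    nl,lab,st,ce=cv2.connectedComponentsWithStats(red.astype(np.uint8))
    for i in range(1,nl):
        X=at_depth(p,*ce[i][::-1])
        if st[i,4]>4 and np.hypot(X[0]-406,X[1]-126)<25: print(n,'red',ce[i][::-1].round(1),st[i,4],X.round(1),at_z(p,*ce[i][::-1],86).round(1))
    P,rr,cc=cloud(p)
    k=(np.hypot(P[:,0]-406,P[:,1]-126)<22)&(P[:,2]>72)&(P[:,2]<115)
    if k.sum(): print(n,'knob',k.sum(),((P[k].min(0)+P[k].max(0))/2).round(1),np.percentile(P[k,2],[50,95]).round(1))
    for q in ['hub_boss']:
        for r in spotter.place_of(p,q)[:3]: print(n,q,round(r['conf'],2),at_depth(p,*r['point']).round(1))
    b=(np.hypot(P[:,0]-573.3,P[:,1]-80.2)<52)&(P[:,2]>60)&(P[:,2]<93)
    if b.sum(): print(n,'hub bbox',((P[b].min(0)+P[b].max(0))/2).round(1),np.ptp(P[b],axis=0).round(1),np.percentile(P[b,2],[50,90]).round(1))
E
python3 fin.py
```

```text
[410.11004911 129.2898718  211.62910988] [0.00334395 0.03955464 0.02626852] 16.3
wrist red [184.2 257.7] 120 [408.7 127.7  85.6] [408.6 127.7  86. ]
wrist knob 597 [408.5 127.5  80.8] [84.8 86.4]
wrist hub_boss 0.85 [383.2 345.3  33.5]
wrist hub bbox [542.6  85.4  75.9] [40.4 86.5 26.5] [71.8 76.2]
top hub_boss 0.91 [384.  347.2  36.6]
top hub_boss 0.79 [ 405.5 -224.1   49. ]
top hub_boss 0.55 [563.1  71.  159.7]
top hub bbox [572.8  79.9  78.9] [101.9  99.4  28.2] [72.5 89.5]
scene red [192.3 198.6] 10 [407.8 129.8  86.5] [408.2 130.5  86. ]
scene knob 82 [408.8 125.5  80.3] [84.1 87.3]
scene hub_boss 0.94 [565.4  58.7  89.6]
scene hub_boss 0.76 [ 423.6 -217.9   49. ]
scene hub_boss 0.64 [374.6 342.2  35.5]
scene hub bbox [573.   78.3  77.2] [102.8  99.7  31.7] [74.  91.3]
```

View pics/fwrist.png

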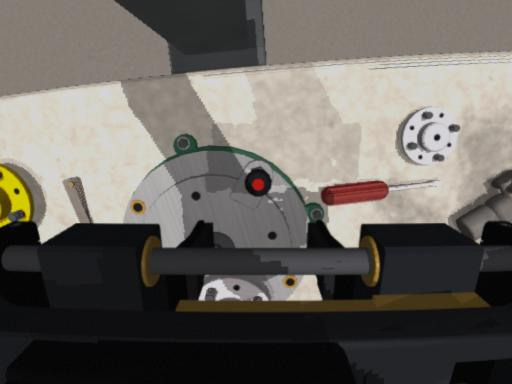

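Request:
{"fn": "send_rows", "kwargs": {
  "targets": "0.3 0 -4 -2 0; 0.3 0 -8 -4 0; 0.3 0 -12 -6 0; 0.3 0 -16 -8 0; 0.3 0 -20 -8 0; 0.3 0 -24 -8 0; 0.3 0 -28 -8 0; 0.3 0 -30 -8 0; 0.3 0 -30 -8 0; 0.3 0 -30 -8 0"
}}

```text
clock: 17.6
tcp_pos: [381.6, -170.6, 285.6]
eef_rot: [-0.132, -3.137, -0.001]
ft_force: [0.2, 0.6, -0.0]
gripper_width: 0.648
```

```bash
python3 fin.py; python3 -c "
import cv2,numpy as np
a=cv2.imread('pics/ftop.png')[130:250,160:320];b=cv2.imread('pics/fscene.png')[110:250,140:320]
cv2.imwrite('pics/fc.png',np.hstack([cv2.resize(a,(400,300),interpolation=2),cv2.resize(b,(386,300),interpolation=2)]))"
```

```text
[ 381.62506216 -170.58930494  285.56971614] [ 0.24426783  0.58769126 -0.00108782] 17.6
wrist red [175.2 484.9] 71 [408.1 126.2  87.5] [408.5 127.4  86. ]
wrist knob 395 [408.1 126.3  79.9] [84.3 86.2]
wrist hub_boss 0.86 [ 422.3 -218.5   48.5]
top red [216.  227.9] 20 [407.7 127.   86.5] [407.8 127.1  86. ]
top knob 79 [406.5 125.9  81.8] [83.8 86.9]
top hub_boss 0.97 [380.7 339.3  32.7]
top hub_boss 0.7 [561.3  80.2 140.4]
top hub_boss 0.42 [ 402.7 -221.1   48.7]
top hub bbox [573.1  79.8  77.5] [102.3  99.2  30.8] [72.4 89.3]
scene red [192.6 198.8] 15 [407.1 127.4  87.2] [407.9 128.9  86. ]
scene knob 83 [408.  126.4  80.1] [84.3 87.4]
scene hub_boss 0.69 [565.6  60.7  89.4]
scene hub_boss 0.65 [ 416.7 -210.5   49.2]
scene hub_boss 0.63 [376.4 352.1  32.4]
scene hub bbox [569.6  79.2  76.8] [ 95.6 101.8  32.3] [74.4 91.4]
```

View pics/fc.png

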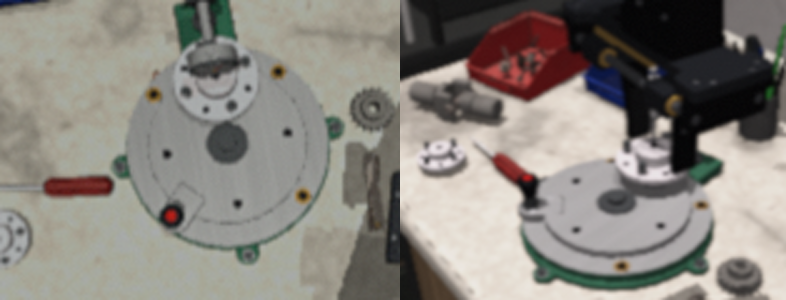

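```bash
python3 - <<'E'
from h import *
for n,c in [('top',(407.5,126.7)),('scene',(407.5,127)),('wrist',(408,127))]:
    v=[];t=[]
    for _ in range(5):
        p=grab(n);P,rr,cc=cloud(p)
        d=np.hypot(P[:,0]-c[0],P[:,1]-c[1]);k=(d<10)&(P[:,2]>78)&(P[:,2]<100);v+=list(P[k,2])
        k=(np.hypot(P[:,0]-499.9,P[:,1]-65)<75)&(P[:,2]>33)&(P[:,2]<43);t+=list(P[k,2])
    print(n,np.mean(v).round(2),np.median(v).round(2),len(v),'table',np.median(t).round(2))
E
```

```text
top 84.95 84.78 186 table 38.71
scene 85.7 85.9 138 table 39.68
wrist 85.27 85.25 810 table 38.78
```

```bash
python3 -c "
from rig import sign_off
print(sign_off())"
```

```text
the job is handed in; nothing more can be done
None
```

The job is done and handed in: the hub is fully home, and the plunger is in the red-ringed hole with the hub under the gauge. It took about 18 s of the 54 s. `sign_off()` gave no verdict.

**What I did**
- I turned the hub counter-clockwise by its studs until the teeth meshed. Its boss sank from 116 to 112 mm.
- I pressed the boss down past the balls to its seat. The press read 15 N at the balls and ended at about 26 N once the hub was home. That is above the 8–16 N suggested for the press, but well under the limits.
- I lifted the knob about 15 mm, swung the table a quarter turn clockwise, lowered the plunger into the hole, let go and moved the arm clear.

**What the last checks showed**
- **Hub:** the boss measured about 90–91 mm (90 expected when home). The flange measured about 71.5 mm (71 expected) and level. After the swing, the hub's centre was at about (573, 80), where the station under the gauge should be.
- **Plunger:** the knob was at about (407.5, 126.7), over the hole, which I had measured at (407, 126.5). Its top averaged 85–86 mm in all three cameras, against about 85–85.5 mm at the start.
- **Small disagreement:** some single readings of the knob's red dot came out 1–2 mm higher than at the start. That is within depth noise, since a pin riding on the ring would read about 10 mm higher.
- **Gauge and loose parts:** nothing I did brought the arm against the gauge. I did not re-measure the gear, feeler gauge or screwdriver, but they looked undisturbed in the last pictures.

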